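# Swap the jar in the sprung holder for the mill

### The arm

A 6-joint arm with a two-finger parallel gripper is mounted at the origin on a cart in front of the work surface, level with it; the furniture and walls round the work are solid. World frame = base frame: x ahead of the robot, y to its left, z up, the work surface at z = 0. Lengths are in mm, angles in degrees, forces in N, time in s.
With the tool pointing down it reaches from about 350 to 850 mm from the base axis. Payload 8.1 kg.
Tool frame: the origin (TCP) lies between the finger pads; the fingertips stand 17 mm ahead of it and the grasp point (between the pads) lies 2 mm behind it; z points along the fingers, y is the line along which they close (so a half turn about z gives the same grasp; the last joint's range is limited). The gripper opens to 85 mm and grips with 20 to 120 N. Pads are 22 mm wide; open, the fingers measure 114 mm over their backs; the gripper's body (76 mm by 85 mm) begins 54 mm behind the grasp point. The pads swing forward as they close: fully open they stand 13 mm farther back than shut.
Start: joints at [-80.925, 7.471, 85.268, -0, 87.261, -4.893], TCP at [144.855, -582.256, 248.292] pointing down, gripper open.
Joint ranges: [-169.43, 169.43], [-51.17, 129.36], [1.28, 143.12], [-76.62, 256.62], [0, 156.53], [-152.29, 152.29]. Speed limits (degrees/s): [136.94, 136.94, 159.86, 180, 180, 180].

### API

Orientations are given as [roll, pitch, yaw] about the fixed x, y, z axes, in that order (R = Rz(yaw) Ry(pitch) Rx(roll)).
In Python, from bench import sense, snapshot, hand_in, trace, place_of gives the robot as it stands.
- The arm moves only by the shell command python3 -m handwheel 'ROWS' [FORCE]. ROWS is JSON, a list of rows, each a list of 7 numbers: the opening, from -1 (shut) to 1 (fully open), then the shift along the tool's x, y, z in cm, then the turn, a rotation vector about the tool's x, y, z in rad. A call has 1 to 12 rows; each row shifts and turns the commanded pose from where the row before left it, along the tool's axes as they then stand; what a row does not reach is not made up. A row lasts 1/12 s, in which the tool goes at most 41.7 mm and 7.16 degrees, less where a joint would pass 70% of its speed; a pose out of reach is approached as far as the arm can. A call with a gripper value outside its range is refused whole. The fingers move at their own pace and stop on an object; FORCE is the grip in N (left out, the last holds). Time passes only in rows, so rows that do not move let the fingers close. It gives the time, the measured TCP pose, the force, the opening and the grip force at its end, in the units of the state.
- sense(): the state, without advancing time (a new reading comes with each control period).
- snapshot(name): name is "scene" or "top" or "wrist"; returns a dict with "image" (384x512x3 uint8, red, green, blue), "intrinsics" (3x3 intrinsics, pixels), "R" (3x3) and "t" (3): a world point X has camera coordinates R X + t. Camera axes: x right, y down, z forward; pixel columns grow to the right and rows downward; lengths in mm; the calibration is good to about 2 mm. A picture is of the moment at which its call begins. There is no depth.
- hand_in(): hands the job in; it is judged then, once.
Trained networks look in a picture, given as the dict that the camera call returned (one of the last four; its "shot" number tells which), for a name from the list of things; names that differ only in an ending like _2 or _b are one class to them, and where a whole thing is asked for, a point or a joint stands for the part that bears it (a point fixed in the world has none). Each returns a list of dicts, best first, with "conf" (0 to 1); they miss things now and then, are a little off and sometimes report something else, mostly with a low value. They report only what shows in the picture. A call takes as long as a camera call. They do not tell look-alikes from the thing itself.
- trace(picture, query): "pixels" (384x512 bool, what is visible of it).
- place_of(picture, query): "location" ([x, y, z] in mm, in world coordinates, good to about 4 mm: a listed point, or the origin of a listed thing).
The state is a dict: "time": time; "joint_pos": joint angles; "qd": joint speeds; "joint_efforts": joint torques, N m; "tool_pos": TCP position; "tcp_rot": TCP orientation; "ft_force": force on the tool from outside, world axes, zero at the start; "wrist_torque": the same for the moment, N m; "finger_gap": finger opening in mm; "grip_force": force on a finger pad.
Only numpy, scipy, OpenCV 4.12 (cv2) and the standard library are available. Lean on these libraries where they do the work, as an engineer would, in place of code of your own. Each camera call takes 0.05 s, during which the arm holds its last target. There are 200 camera calls.

### The job

Take the spice jar out of the sprung holder and stand it upright on the wooden chopping board. Then put the pepper mill in the holder in its place: press the spring plate back with the mill, slip the mill down behind the front lip and let go, so that it stands upright on the holder's base, clamped between plate and lip. Leave the honey jar, the tin and the garlic where they are.

Things in the scene. Friction and masses are not known exactly. Their poses are not given: they have to be found in the camera images.
- stop_foot (a point): The sprung holder, fixed to the worktop. The point lies on its base (base top 10 mm above the worktop) at the foot of the front lip's inner face, on the centre line. x points level from the lip to the spring plate and barrel (the way the plate is pressed back), y to the left of that, z up. The wooden lip is 84 mm wide, 10 mm thick and rises 30 mm above the base.
- barrel_front (a point): Front of the holder's dark spring barrel (26 mm across, 68 mm long), on its axis, 40 mm above the base and 111 mm behind the lip. The holder is a pale wooden base 190 x 84 mm, 10 mm thick; two steel rails, 64 mm apart inside, reach 19 mm above the base and run from the lip to 86 mm behind it.
- pusher_top (a point): Middle of the top edge of the front face of the upright steel spring plate, 36 mm wide, 8 mm thick, 80 mm high above the base, parallel to the lip; it slides along the holder's x and has the holder's axes.
- pusher (a joint): How far the spring plate is pressed back, m: 0 closed (its face 18 mm behind the lip's inner face), 0.050 at its end (gap 68 mm). The spring drives it back towards the lip at once when let go: 1.5 N closed, 4 N at the end. It reads about 0.024 with the jar clamped and about 0.029 with the mill clamped.
- jar_mid (a point): The spice jar: glass with a dark cap, round, 42 mm across (cap 44 mm, top 20 mm), 105 mm high, 0.08 to 0.15 kg. It stands at the start in the holder, clamped against the lip by the plate. The point is on its axis, half-way up (52.5 mm above its foot); z is along its axis, up.
- mill_mid (a point): The pepper mill, loose on the worktop: round, 142 mm high, 0.13 to 0.27 kg; copper-coloured foot (47 mm across, lowest 34 mm) and head (47 mm across, highest 44 mm), plain grey middle 32 mm across. The point is on its axis, half-way up (71 mm above its foot); z is along its axis, up.
- board_top (a point): The wooden chopping board, lying flat and fixed, 270 x 360 mm, 24 mm thick. The point is the centre of its top face; x along its 270 mm side, y along its 360 mm side.
- honey: Bystander: honey jar with a red lid, 65 mm across, 100 mm high; origin at the centre of its foot.
- tuna: Bystander: low round tin, 86 mm across, 40 mm high; origin at the centre of its foot.
- garlic_bulb: Bystander: garlic bulb, about 56 mm; origin at the centre of its foot.
Not all that is in view belongs to the job. What is shaped like the part that bears mill_mid but pink is not meant.

How it is judged:
By the outcome, as a careful person would: the job done as asked, in the order asked, and still so for the second after the job is handed in, with the robot touching nothing.
It also fails if it takes over 54 s, if anything falls off the work surface, if the arm or the gripper's body presses on something with over 40 N, if the wrist force passes 120 N, or if a joint passes its speed limit or range.

## Working session

There is one attempt and no reset: what is moved stays moved. The work goes in short steps, Python scripts to look and compute and a shell command to move; the robot and the scene stay as the last step left them, time stands still between calls to the robot, and variables do not carry over. Pictures are saved under pics/ and viewed, at most 10 in all, crops included, and the job is handed in when it is done.

```bash
mkdir -p pics; ls; cat > h.py <<'E'
import numpy as np,cv2
from bench import *
def save(s,n): cv2.imwrite('pics/'+n+'.png',s['image'][:,:,::-1])
E
python3 - <<'E'
from h import *
s=sense();print({k:np.round(v,2) for k,v in s.items()})
a=[]
for c in("scene","top"):
    p=snapshot(c);a.append(p['image'])
    for q in["stop_foot","barrel_front","pusher_top","jar_mid","mill_mid","board_top","honey","tuna","garlic_bulb"]:
        print(c,q,[(np.round(r['location']),round(r['conf'],2)) for r in place_of(p,q)][:3])
im=np.vstack(a);cv2.imwrite('pics/a.png',im[:,:,::-1][:, :])
cv2.imwrite('pics/a.png',cv2.resize(np.hstack(a)[:,:,::-1],(800,300)))
E
```

```text
pics
{'time': np.float64(0.0), 'joint_pos': array([-80.92,   7.51,  85.33,   0.  ,  87.26,  -4.89]), 'qd': array([ 0.01, -0.05, -0.06, -0.02, -0.1 ,  0.04]), 'joint_efforts': array([-0.000e+00, -5.694e+01, -5.006e+01, -0.000e+00,  1.000e-02,
        0.000e+00]), 'tool_pos': array([ 144.79, -581.75,  247.26]), 'tcp_rot': array([-1.799e+02, -1.000e-02,  1.397e+01]), 'ft_force': array([0.3 , 0.31, 0.83]), 'wrist_torque': array([-0.01, -0.05,  0.02]), 'grip_force': np.float64(0.0), 'finger_gap': np.float64(85.64)}
scene stop_foot [(array([424., 226.,   9.]), 0.81)]
scene barrel_front [(array([530., 204.,  50.]), 0.92)]
scene pusher_top [(array([461., 216.,  92.]), 0.53), (array([424., -23.,  72.]), 0.19)]
scene jar_mid [(array([444., 225.,  62.]), 0.57)]
scene mill_mid [(array([538.,  86.,  71.]), 0.9), (array([423., -25.,  74.]), 0.59)]
scene board_top [(array([ 458., -332.,   25.]), 0.67)]
scene honey [(array([569., -19.,   1.]), 0.67)]
scene tuna [(array([432., 380.,  -2.]), 0.97)]
scene garlic_bulb [(array([575., 384.,  -2.]), 0.67)]
top stop_foot [(array([421., 228.,   8.]), 0.65)]
top barrel_front [(array([529., 204.,  48.]), 0.61)]
top pusher_top [(array([465., 217.,  86.]), 0.42)]
top jar_mid [(array([446., 225.,  67.]), 0.75)]
top mill_mid [(array([423., -26.,  70.]), 0.75), (array([536.,  94.,  69.]), 0.69)]
top board_top [(array([ 462., -334.,   23.]), 0.77)]
top honey [(array([569., -21.,   4.]), 0.91)]
top tuna [(array([436., 381.,  -2.]), 0.95)]
top garlic_bulb [(array([574., 376.,  -0.]), 0.61)]
```

View pics/a.png

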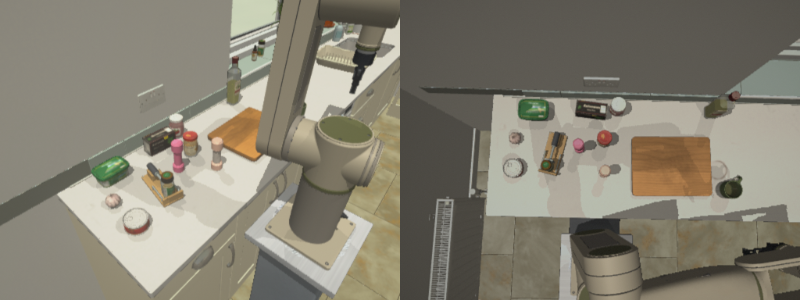

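```bash
python3 - <<'E'
from h import *
p=snapshot("scene")
for n,X in dict(A=(537,90,71),B=(423,-25,71)).items():
    c=p['R']@np.array(X)+p['t'];u=p['intrinsics']@c;u=(u/u[2])[:2].astype(int)
    print(n,u,[p['image'][u[1]+d-3:u[1]+d+4,u[0]-3:u[0]+4].mean((0,1)).round() for d in(-25,0,25)])
    cv2.putText(p['image'],n,(u[0]-4,u[1]),0,.4,(0,0,0),1)
E
```

```text
A [226 199] [array([111.,  96.,  89.]), array([144.,  88.,  98.]), array([195., 188., 174.])]
B [277 197] [array([169., 124.,  77.]), array([135., 127., 114.]), array([216., 212., 198.])]
```

The scene view shows the holder with the jar near (168,183), the pink decoy at (178,152) and the copper/grey mill at (217,153). So the mill is the thing at (423,-25). The holder's x axis lies at about -12° yaw.

```bash
python3 -m handwheel '[[1,2.7,-2.78,0,0,0,0],[1,2.7,-2.78,0,0,0,0],[1,2.7,-2.78,0,0,0,0],[1,2.7,-2.78,0,0,0,0],[1,2.7,-2.78,0,0,0,0],[1,2.7,-2.78,0,0,0,0],[1,2.7,-2.78,0,0,0,0],[1,2.7,-2.78,0,0,0,0],[1,2.7,-2.78,0,0,0,0],[1,2.7,-2.78,0,0,0,0],[1,2.7,-2.78,0,0,0,0],[1,2.7,-2.78,0,0,0,0]]' 60
python3 -m handwheel '[[1,1.3,-3.1,0,0,0,0],[1,1.3,-3.1,0,0,0,0],[1,1.3,-3.1,0,0,0,0],[1,1.3,-3.1,0,0,0,0],[1,1.3,-3.1,0,0,0,0],[1,1.3,-3.1,0,0,0,0],[1,1.3,-3.1,0,0,0,0],[1,1.3,-3.1,0,0,0,0],[1,1.3,-3.1,0,0,0,0],[1,1.3,-3.1,0,0,0,0],[1,1.3,-3.1,0,0,0,0],[1,1.3,-3.1,0,0,0,0]]'
python3 -m handwheel '[[1,0,0,0,0,0,0.113],[1,0,0,0,0,0,0.113],[1,0,0,0,0,0,0.113],[1,0,0,0,0,0,0.113],[1,0,0,0,0,0,0],[1,0,0,0,0,0,0]]'
cat >> h.py <<'E'
from scipy.spatial.transform import Rotation as Ro
def to(X,s=None):
    s=s or sense(); R=Ro.from_euler('xyz',s['tcp_rot'],degrees=True).as_matrix()
    return np.round(R.T@(np.array(X)-s['tool_pos'])/10,2)
E
python3 - <<'E'
from h import *
s=sense();print(s['tool_pos'],s['tcp_rot'],s['joint_pos'])
for c in("wrist","scene","top"):
    p=snapshot(c)
    if c=="wrist":save(p,"w1")
    for q in["stop_foot","barrel_front","pusher_top","jar_mid"]:
        print(c,q,[(np.round(r['location']),round(r['conf'],2)) for r in place_of(p,q)][:3])
E
```

```text
time: 2.05
tool_pos: [379.3, -178.6, 248.7]
tcp_rot: [180.0, -0.0, 14.0]
ft_force: [1.0, -0.1, -0.1]
finger_gap: 85.3
grip_force: 0.0
time: 3.05
tool_pos: [440.3, 220.2, 248.5]
tcp_rot: [180.0, -0.0, 14.0]
ft_force: [0.4, -1.0, 0.6]
finger_gap: 85.2
grip_force: 0.0
time: 3.55
tool_pos: [440.3, 218.4, 248.4]
tcp_rot: [-180.0, -0.0, -11.7]
ft_force: [-1.2, -0.2, 0.8]
finger_gap: 85.9
grip_force: 0.0
[440.33092527 218.37325448 248.36422801] [-1.79996079e+02 -5.63787168e-03 -1.17207137e+01] [ 2.03986290e+01 -9.56971650e+00  1.02092529e+02  3.23792536e-04
  8.74703273e+01  1.22119328e+02]
wrist stop_foot []
wrist barrel_front [(array([528., 198.,  51.]), 0.77)]
wrist pusher_top [(array([464., 216.,  93.]), 0.62)]
wrist jar_mid [(array([447., 224.,  61.]), 0.63)]
scene stop_foot [(array([423., 226.,  11.]), 0.8)]
scene barrel_front [(array([530., 202.,  52.]), 0.76)]
scene pusher_top [(array([463., 219.,  91.]), 0.45)]
scene jar_mid [(array([444., 229.,  64.]), 0.95)]
top stop_foot [(array([423., 226.,   5.]), 0.91)]
top barrel_front [(array([531., 205.,  46.]), 0.95)]
top pusher_top [(array([465., 216.,  85.]), 0.42)]
top jar_mid []
```

View pics/w1.png

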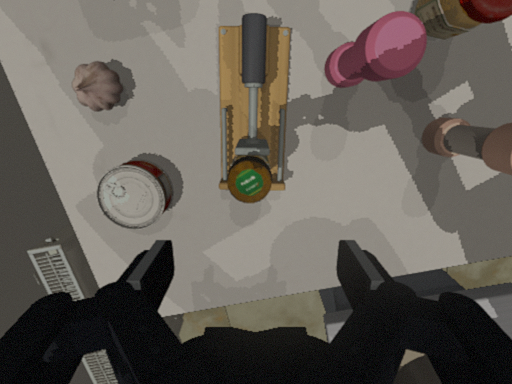

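The wrist view shows the jar cap at (250,180), in line with the barrel at (254,50), so the yaw is right. I'll project the cap centre back to its known height to refine it.

```bash
cat >> h.py <<'E'
def ray(p,u,z):
    d=p['R'].T@np.linalg.solve(p['intrinsics'],[u[0],u[1],1.]);o=-p['R'].T@p['t'];return o+d*(z-o[2])/d[2]
E
python3 - <<'E'
from h import *
p=snapshot("wrist")
print(ray(p,(250,180),115), ray(p,(254,18),63),ray(p,(254,80),63))
print(ray(p,(219,187),10),ray(p,(285,187),40),ray(p,(219,26),10),ray(p,(291,28),10))
print(to([444,223.5,82]))
E
```

```text
[447.15181652 222.21294454 115.        ] [592.43205718 187.71039871  63.        ] [537.31558332 199.39883123  63.        ]
[419.03808802 273.05822439  10.        ] [409.99882625 187.19481518  40.        ] [606.26071682 226.09421596  10.        ] [587.16784646 145.50066236  10.        ]
[ 0.25 -0.58 16.63]
```

```bash
python3 -m handwheel '[[1,0.35,-0.55,3,0,0,0],[1,0,0,3,0,0,0],[1,0,0,3,0,0,0],[1,0,0,3,0,0,0],[1,0,0,3,0,0,0],[1,0,0,2.4,0,0,0],[1,0,0,0,0,0,0]]'
python3 -m handwheel '[[-1,0,0,0,0,0,0],[-1,0,0,0,0,0,0],[-1,0,0,0,0,0,0],[-1,0,0,0,0,0,0],[-1,0,0,0,0,0,0],[-1,0,0,0,0,0,0],[-1,0,0,0,0,0,0],[-1,0,0,0,0,0,0]]' 50
```

```text
time: 4.93
tool_pos: [440.9, 221.5, 68.7]
tcp_rot: [179.7, 0.4, -11.9]
ft_force: [-0.8, -1.4, -1.2]
finger_gap: 85.1
grip_force: 0.0
time: 5.6
tool_pos: [446.6, 223.4, 76.9]
tcp_rot: [-179.9, -0.2, -11.9]
ft_force: [-0.4, -1.9, 5.5]
finger_gap: 42.8
grip_force: 47.6
```

```bash
python3 -m handwheel '[[-1,0,0,-1,0,0,0],[-1,0,0,-2,0,0,0],[-1,0,0,-3,0,0,0],[-1,0,0,-3.5,0,0,0],[-1,0,0,-3.5,0,0,0],[-1,0,0,-3,0,0,0],[-1,0,0,0,0,0,0]]'
python3 -m handwheel '[[-1,0.4,2,0,0,0,0],[-1,0.7,3.4,0,0,0,0],[-1,0.7,3.4,0,0,0,0],[-1,0.7,3.4,0,0,0,0],[-1,0.7,3.4,0,0,0,0],[-1,0.7,3.4,0,0,0,0],[-1,0.7,3.4,0,0,0,0],[-1,0.7,3.4,0,0,0,0],[-1,0.7,3.4,0,0,0,0],[-1,0.7,3.4,0,0,0,0],[-1,0.7,3.4,0,0,0,0],[-1,0.7,3.4,0,0,0,0]]'
python3 -m handwheel '[[-1,0.7,3.4,0,0,0,0],[-1,0.7,3.4,0,0,0,0],[-1,0.4,2,0,0,0,0],[-1,0,1,0,0,0,0],[-1,0,0,0,0,0,0],[-1,0,0,0,0,0,0]]'
python3 - <<'E'
from h import *
print(sense()['finger_gap'])
for c in("scene","top"):
    p=snapshot(c); save(p,c+"2")
    for q in["jar_mid","mill_mid"]:
        print(c,q,[(np.round(r['location']),round(r['conf'],2)) for r in place_of(p,q)][:3])
E
```

```text
time: 6.18
tool_pos: [448.2, 224.4, 243.9]
tcp_rot: [-179.6, -0.6, -11.9]
ft_force: [0.9, -1.1, -0.8]
finger_gap: 42.7
grip_force: 49.5
time: 7.18
tool_pos: [442.4, -180.9, 235.4]
tcp_rot: [180.0, -0.1, -11.9]
ft_force: [1.0, -0.4, -0.6]
finger_gap: 42.2
grip_force: 49.5
time: 7.68
tool_pos: [440.0, -278.3, 234.6]
tcp_rot: [-180.0, -0.0, -12.0]
ft_force: [0.5, 0.2, -0.7]
finger_gap: 42.6
grip_force: 49.5
42.60538272311264
scene jar_mid [(array([ 434., -278.,  221.]), 0.7), (array([ 460., -334.,   22.]), 0.51), (array([571., -21.,  -1.]), 0.18)]
scene mill_mid [(array([535.,  88.,  72.]), 0.97), (array([424., -25.,  73.]), 0.62)]
top jar_mid []
top mill_mid [(array([425., -25.,  69.]), 0.64), (array([538.,  93.,  69.]), 0.62)]
```

View pics/scene2.png

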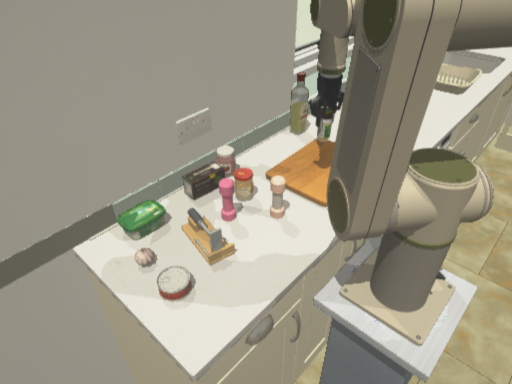

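The jar hangs upright over the board at about (326,128). Now I'll lower it and feel for contact.

```bash
python3 -m handwheel '[[-1,0,0,3,0,0,0],[-1,0,0,3,0,0,0],[-1,0,0,3,0,0,0],[-1,0,0,2.5,0,0,0],[-1,0,0,1.5,0,0,0],[-1,0,0,0.8,0,0,0],[-1,0,0,0,0,0,0],[-1,0,0,0,0,0,0],[-1,0,0,0.3,0,0,0],[-1,0,0,0.3,0,0,0],[-1,0,0,0.2,0,0,0],[-1,0,0,0,0,0,0]]'
```

```text
time: 8.98
tool_pos: [442.0, -280.0, 91.2]
tcp_rot: [179.9, -0.3, -11.9]
ft_force: [0.1, 1.9, 10.0]
finger_gap: 42.8
grip_force: 50.6
```

```bash
python3 -m handwheel '[[-1,0,0,-0.1,0,0,0],[-1,0,0,0,0,0,0]]'
python3 -m handwheel '[[0.3,0,0,0,0,0,0],[0.3,0,0,0,0,0,0],[1,0,0,0,0,0,0],[1,0,0,0,0,0,0],[1,0,0,0,0,0,0],[1,0,0,-1,0,0,0],[1,0,0,-3,0,0,0],[1,0,0,-3,0,0,0],[1,0,0,-3,0,0,0],[1,0,0,-3,0,0,0],[1,0,0,-3,0,0,0],[1,0,0,0,0,0,0]]'
python3 - <<'E'
from h import *
s=sense();print(s['tool_pos'],s['joint_pos'])
p=snapshot("scene");a=p['image'][60:260,180:420].copy()
print([(np.round(r['location']),round(r['conf'],2)) for r in place_of(p,"jar_mid")])
cv2.imwrite('pics/b.png',cv2.resize(a[:,:,::-1],(600,500)))
print(to([423.5,-25,250]))
E
```

```text
time: 9.15
tool_pos: [441.4, -279.7, 91.2]
tcp_rot: [179.9, -0.2, -11.9]
ft_force: [1.8, 0.3, 8.0]
finger_gap: 42.4
grip_force: 50.2
time: 10.15
tool_pos: [442.5, -280.7, 257.7]
tcp_rot: [179.7, -0.6, -11.9]
ft_force: [0.5, -1.0, 1.7]
finger_gap: 85.6
grip_force: 0.0
[ 442.47653105 -280.69045909  257.6999641 ] [-3.79958352e+01 -5.19411132e+00  9.71244726e+01 -1.52581633e-03
  8.74281318e+01  6.39285538e+01]
[(array([ 438., -276.,   76.]), 0.83)]
[ -6.97 -24.54   0.11]
```

View pics/b.png

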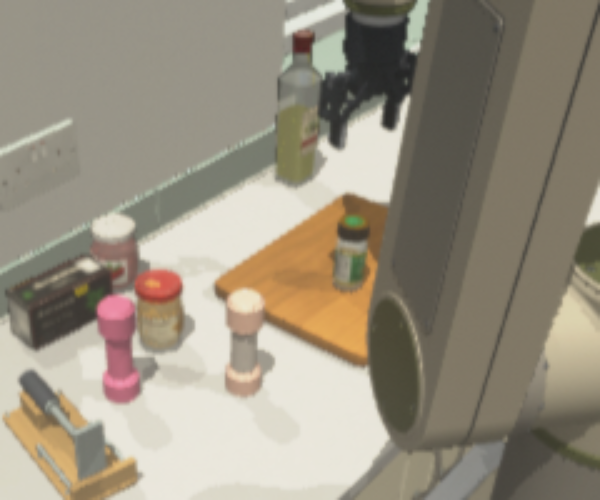

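The jar is upright on the board, at (350,255) in the crop. Next I'll go over the mill and turn 90° so the fingers close along the holder's x.

```bash
python3 -m handwheel '[[1,-1,-3.5,0,0,0,0],[1,-1,-3.5,0,0,0,0],[1,-1,-3.5,0,0,0,0],[1,-1,-3.5,0,0,0,0],[1,-1,-3.5,0,0,0,0],[1,-1,-3.5,0,0,0,0],[1,-1,-3.5,0,0,0,0]]'
python3 -m handwheel '[[1,0,0,0,0,0,-0.12],[1,0,0,0,0,0,-0.12],[1,0,0,0,0,0,-0.12],[1,0,0,0,0,0,-0.12],[1,0,0,0,0,0,-0.12],[1,0,0,0,0,0,-0.12],[1,0,0,0,0,0,-0.12],[1,0,0,0,0,0,-0.12],[1,0,0,0,0,0,-0.12],[1,0,0,0,0,0,-0.12],[1,0,0,0,0,0,-0.12],[1,0,0,0,0,0,-0.12]]'
python3 -m handwheel '[[1,0,0,0,0,0,-0.12],[1,0,0,0,0,0,0],[1,0,0,0,0,0,0]]'
python3 - <<'E'
from h import *
p=snapshot("wrist");save(p,"w3")
for q in["mill_mid"]:
    print([(np.round(r['location']),round(r['conf'],2)) for r in place_of(p,q)])
m=trace(p,"mill_mid")
for r in m:
    ys,xs=np.nonzero(r['pixels']);print(r['conf'],xs.min(),xs.max(),ys.min(),ys.max())
s=sense();print(s['tool_pos'],s['tcp_rot'],s['joint_pos'],to([423.5,-25,120]))
E
```

```text
time: 10.83
tool_pos: [420.9, -23.0, 247.8]
tcp_rot: [180.0, 0.1, -12.0]
ft_force: [1.2, 0.3, 0.3]
finger_gap: 85.8
grip_force: 0.0
time: 11.83
tool_pos: [421.3, -24.5, 247.7]
tcp_rot: [-179.8, 0.0, 70.9]
ft_force: [0.4, -0.5, -0.3]
finger_gap: 85.4
grip_force: 0.0
time: 12.08
tool_pos: [421.6, -24.5, 248.2]
tcp_rot: [-179.9, 0.0, 77.2]
ft_force: [0.6, -0.2, -0.6]
finger_gap: 85.1
grip_force: 0.0
[(array([531.,  91.,  69.]), 0.79), (array([425., -29.,  70.]), 0.71)]
0.88 235 286 146 217
0.61 308 401 0 72
[421.95796409 -24.62368575 248.83653083] [-1.79950797e+02  3.01493827e-03  7.72710121e+01] [-1.02964834e+01 -2.11307503e+01  1.11560122e+02 -9.23944404e-04
  8.96199148e+01  2.43251233e+00] [-0.    0.17 12.88]
```

View pics/w3.png

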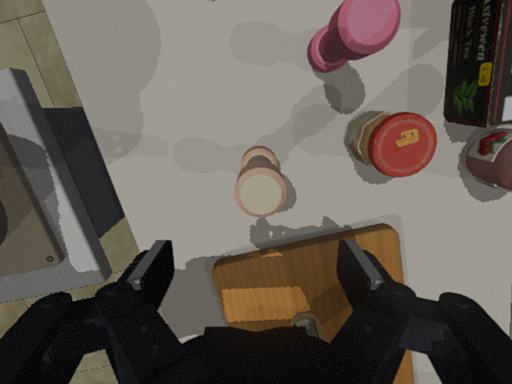

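The mill head is at (261,193), upright. Checking its axis by back-projection.

```bash
python3 - <<'E'
from h import *
p=snapshot("wrist")
c=ray(p,(261,194),142);print(c,ray(p,(236,194),142)-ray(p,(286,194),142),to([c[0],c[1],115]))
E
```

```text
[427.07510885 -24.91747101 142.        ] [-4.23755386e+01  9.56702728e+00  2.84217094e-14] [ 0.08  0.5  13.4 ]
```

```bash
python3 -m handwheel '[[1,0,0.35,2.5,0,0,0],[1,0,0,2.5,0,0,0],[1,0,0,2.5,0,0,0],[1,0,0,2.5,0,0,0],[1,0,0,2,0,0,0],[1,0,0,1.3,0,0,0],[1,0,0,0,0,0,0],[1,0,0,0,0,0,0]]'
python3 -m handwheel '[[-1,0,0,0,0,0,0],[-1,0,0,0,0,0,0],[-1,0,0,0,0,0,0],[-1,0,0,0,0,0,0],[-1,0,0,0,0,0,0],[-1,0,0,0,0,0,0],[-1,0,0,0,0,0,0],[-1,0,0,0,0,0,0]]' 90
python3 -m handwheel '[[-1,0,0,-1,0,0,0],[-1,0,0,-2.5,0,0,0],[-1,0,0,-3,0,0,0],[-1,0,0,-3,0,0,0],[-1,0,0,-1.5,0,0,0],[-1,0,0,0,0,0,0],[-1,0,0,0,0,0,0],[-1,0,0,0,0,0,0]]'
```

```text
time: 12.95
tool_pos: [425.0, -25.3, 115.9]
tcp_rot: [-179.9, 0.0, 77.4]
ft_force: [-0.2, -0.5, 0.2]
finger_gap: 85.4
grip_force: 0.0
time: 13.62
tool_pos: [426.7, -25.6, 118.0]
tcp_rot: [179.9, -0.0, 77.4]
ft_force: [-2.7, -0.5, 7.4]
finger_gap: 44.5
grip_force: 91.9
time: 14.28
tool_pos: [424.9, -25.3, 225.0]
tcp_rot: [-179.9, 0.0, 77.5]
ft_force: [0.4, -0.6, -2.0]
finger_gap: 44.2
grip_force: 92.3
```

```bash
python3 -m handwheel '[[-1,2,-0.6,0,0,0,0],[-1,3.1,-0.9,0,0,0,0],[-1,3.1,-0.9,0,0,0,0],[-1,3.1,-0.9,0,0,0,0],[-1,3.1,-0.9,0,0,0,0],[-1,3.1,-0.9,0,0,0,0],[-1,3.1,-0.9,0,0,0,0],[-1,3,-0.9,0,0,0,0],[-1,1,-0.4,0,0,0,0],[-1,0,0,0,0,0,0],[-1,0,0,0,0,0,0],[-1,0,0,0,0,0,0]]'
python3 - <<'E'
from h import *
a=[]
for c in("scene","top"):
    p=snapshot(c)
    for q in["stop_foot","barrel_front","pusher_top","mill_mid"]:
        print(c,q,[(np.round(r['location']),round(r['conf'],2)) for r in place_of(p,q)][:3])
    s=sense();X=s['tool_pos'];u=p['intrinsics']@(p['R']@X+p['t']);u=(u/u[2]).astype(int);print(u)
    x0=max(u[0]-80,0);y0=max(u[1]-60,0)
    a.append(cv2.resize(p['image'][y0:y0+150,x0:x0+160],(400,375),interpolation=cv2.INTER_CUBIC))
cv2.imwrite('pics/c.png',np.hstack(a)[:,:,::-1]);print(s['tool_pos'],s['tcp_rot'])
E
```

```text
time: 15.28
tool_pos: [407.4, 229.5, 225.1]
tcp_rot: [-179.9, 0.1, 77.4]
ft_force: [0.4, -0.1, -2.7]
finger_gap: 44.0
grip_force: 92.3
scene stop_foot [(array([433., 377.,  -2.]), 0.28)]
scene barrel_front [(array([532., 202.,  52.]), 0.85)]
scene pusher_top [(array([572., 378.,   0.]), 0.56), (array([440., 220.,  93.]), 0.47)]
scene mill_mid [(array([404., 233., 180.]), 0.57), (array([536.,  88.,  71.]), 0.51), (array([434., 380.,  -1.]), 0.18)]
[218 198   1]
top stop_foot [(array([422., 228.,   8.]), 0.83)]
top barrel_front [(array([533., 201.,  47.]), 0.9), (array([ 443., -277.,   78.]), 0.36)]
top pusher_top [(array([439., 221.,  86.]), 0.52), (array([ 444., -278.,   78.]), 0.41)]
top mill_mid [(array([539.,  97.,  70.]), 0.5)]
[178 220   1]
[407.93536501 230.38726685 226.398239  ] [ 1.79989387e+02 -7.65565022e-03  7.74301966e+01]
```

View pics/c.png

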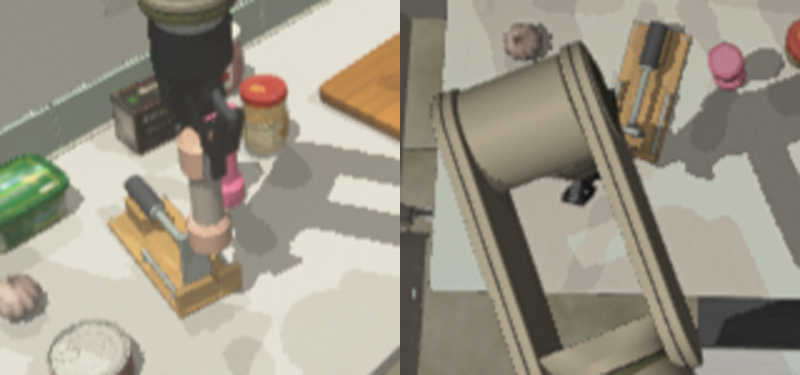

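In the left crop the mill's foot is near (210,236) and its head near (193,152). I'll compare that lean with the projection of a true vertical through the TCP.

```bash
python3 - <<'E'
from h import *
p=snapshot("scene");X=sense()['tool_pos']
def pr(X):
    u=p['intrinsics']@(p['R']@np.array(X)+p['t']);return (u/u[2])[:2].round(1)
print("vertical: grip, foot+34, foot+17, foot",[pr(X+[0,0,d]) for d in(0,-82,-99,-116)])
h=cv2.cvtColor(p['image'],cv2.COLOR_RGB2HSV)
for r in trace(p,"mill_mid")[:2]:
    m=r['pixels'];ys,xs=np.nonzero(m);print(r['conf'],ys.min(),ys.max())
    for y in range(ys.min(),ys.max()+1,4):
        x=xs[ys==y]
        if len(x):print(y,x.min(),x.max(),(x.min()+x.max())/2)
E
```

```text
vertical: grip, foot+34, foot+17, foot [array([217.9, 198.7]), array([220.1, 223.2]), array([220.6, 228. ]), array([221. , 232.6])]
0.9 191 239
191 211 214 212.5
195 209 216 212.5
199 209 217 213.0
203 209 217 213.0
207 211 218 214.5
211 213 223 218.0
215 214 225 219.5
219 215 225 220.0
223 214 227 220.5
227 213 228 220.5
231 213 229 221.0
235 213 228 220.5
239 217 224 220.5
0.61 202 220
202 230 231 230.5
206 229 232 230.5
210 227 234 230.5
214 227 235 231.0
218 228 234 231.0
```

The mill hangs upright within about 2 px. I'll lower it to just above the lip and press the plate back along +tool y.

```bash
python3 -m handwheel '[[-1,0,0,2,0,0,0],[-1,0,0,2,0,0,0],[-1,0,0,1.2,0,0,0],[-1,0,0,0.5,0,0,0],[-1,0,0,0,0,0,0],[-1,0,0,0,0,0,0]]'
python3 -m handwheel '[[-1,0,0.4,0,0,0,0],[-1,0,0.4,0,0,0,0],[-1,0,0.4,0,0,0,0],[-1,0,0.4,0,0,0,0],[-1,0,0.4,0,0,0,0],[-1,0,0.4,0,0,0,0],[-1,0,0.4,0,0,0,0],[-1,0,0.4,0,0,0,0],[-1,0,0.4,0,0,0,0],[-1,0,0.4,0,0,0,0],[-1,0,0.4,0,0,0,0],[-1,0,0,0,0,0,0]]'
python3 - <<'E'
from h import *
s=sense();print(s['tool_pos'],s['ft_force'],s['wrist_torque'])
p=snapshot("scene");a=p['image'][140:290,140:300]
cv2.imwrite('pics/d.png',cv2.resize(a,(640,600),interpolation=cv2.INTER_CUBIC)[:,:,::-1])
print([(np.round(r['location']),round(r['conf'],2)) for r in place_of(p,"mill_mid")])
print([(np.round(r['location']),round(r['conf'],2)) for r in place_of(p,"pusher_top")])
E
```

```text
time: 16.38
tool_pos: [407.9, 230.7, 169.7]
tcp_rot: [180.0, -0.0, 77.5]
ft_force: [0.5, -0.2, -1.6]
finger_gap: 44.5
grip_force: 92.2
time: 17.38
tool_pos: [451.4, 220.8, 169.2]
tcp_rot: [180.0, 0.0, 77.4]
ft_force: [-2.7, 1.1, -1.0]
finger_gap: 44.4
grip_force: 92.6
[451.40570084 220.80593007 169.23019573] [-2.68124077  1.13596382 -0.97725177] [0.27957832 0.61752182 0.02981199]
[(array([535.,  86.,  72.]), 0.89), (array([452., 222., 125.]), 0.57)]
[(array([473., 209.,  93.]), 0.47)]
```

View pics/d.png

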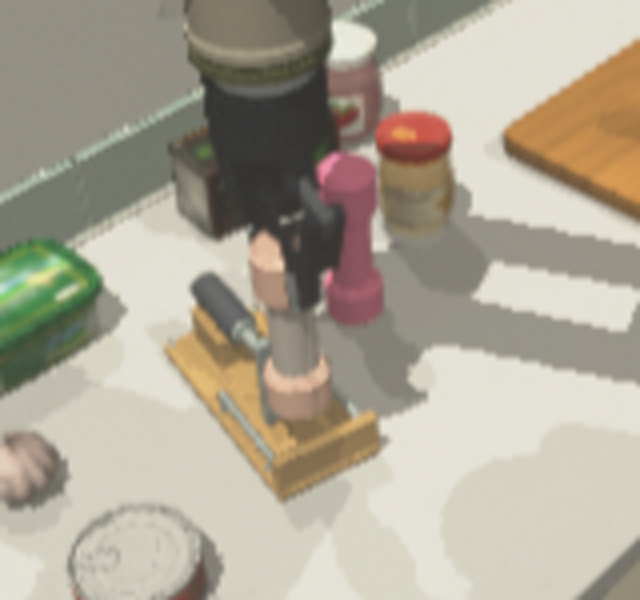

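The plate is pressed back by the mill foot at (297,390), and the foot is clear of the lip. Lowering now.

```bash
python3 -m handwheel '[[-1,0,0,0.6,0,0,0],[-1,0,0,0.6,0,0,0],[-1,0,0,0.6,0,0,0],[-1,0,0,0.6,0,0,0],[-1,0,0,0.6,0,0,0],[-1,0,0,0.5,0,0,0],[-1,0,0,0.3,0,0,0],[-1,0,0,0,0,0,0],[-1,0,0,0,0,0,0]]'
```

```text
time: 18.28
tool_pos: [450.2, 220.8, 130.6]
tcp_rot: [-179.9, 0.0, 77.5]
ft_force: [-2.9, 0.7, -4.8]
finger_gap: 44.3
grip_force: 92.3
```

```bash
python3 -m handwheel '[[-1,0,0,0.2,0,0,0],[-1,0,0,0,0,0,0],[-1,0,0,0,0,0,0]]'; python3 -m handwheel '[[-1,0,0,0.15,0,0,0],[-1,0,0,0,0,0,0],[-1,0,0,0,0,0,0]]'; python3 -m handwheel '[[-1,0,0,0.1,0,0,0],[-1,0,0,0,0,0,0],[-1,0,0,0,0,0,0]]'
```

```text
time: 18.53
tool_pos: [450.8, 221.0, 129.3]
tcp_rot: [180.0, -0.0, 77.5]
ft_force: [-3.6, -0.1, -3.3]
finger_gap: 44.8
grip_force: 92.5
time: 18.78
tool_pos: [451.1, 221.1, 128.1]
tcp_rot: [180.0, -0.0, 77.5]
ft_force: [-2.1, -0.2, -0.2]
finger_gap: 44.6
grip_force: 92.6
time: 19.03
tool_pos: [451.3, 221.3, 128.0]
tcp_rot: [179.9, -0.1, 77.5]
ft_force: [-5.8, 0.4, 7.4]
finger_gap: 44.1
grip_force: 93.6
```

It has touched the base. Now I'll ease it back against the lip.

```bash
python3 -m handwheel '[[-1,0,-0.2,-0.05,0,0,0],[-1,0,-0.2,0,0,0,0],[-1,0,0,0,0,0,0],[-1,0,0,0,0,0,0]]'; python3 -m handwheel '[[-1,0,-0.15,0,0,0,0],[-1,0,0,0,0,0,0],[-1,0,0,0,0,0,0]]';python3 -m handwheel '[[-1,0,-0.1,0,0,0,0],[-1,0,0,0,0,0,0],[-1,0,0,0,0,0,0]]'
```

```text
time: 19.37
tool_pos: [447.7, 222.0, 128.0]
tcp_rot: [179.9, -0.0, 77.5]
ft_force: [0.2, -0.4, 4.9]
finger_gap: 44.7
grip_force: 92.8
time: 19.62
tool_pos: [446.3, 222.3, 128.1]
tcp_rot: [179.9, -0.0, 77.5]
ft_force: [1.9, -0.7, 5.7]
finger_gap: 44.4
grip_force: 93.0
time: 19.87
tool_pos: [445.8, 222.4, 128.1]
tcp_rot: [179.8, -0.1, 77.4]
ft_force: [4.9, -1.7, 3.0]
finger_gap: 44.6
grip_force: 93.0
```

It's against the lip (s ≈ 24 mm, force reversed). Release and rise.

```bash
python3 -m handwheel '[[0.2,0,0,0,0,0,0],[0.2,0,0,0,0,0,0],[0.2,0,0,0,0,0,0],[1,0,0,0,0,0,0],[1,0,0,0,0,0,0],[1,0,0,0,0,0,0],[1,0,0,0,0,0,0]]' 20
python3 -m handwheel '[[1,0,0,-1,0,0,0],[1,0,0,-2,0,0,0],[1,0,0,-3,0,0,0],[1,0,0,-3,0,0,0],[1,0,0,-3,0,0,0],[1,0,0,-1,0,0,0],[1,0,0,0,0,0,0],[1,0,0,0,0,0,0],[1,0,0,0,0,0,0]]'
python3 - <<'E'
from h import *
p=snapshot("scene");a=p['image'][140:290,140:300]
q=snapshot("wrist")
cv2.imwrite('pics/e.png',np.hstack([cv2.resize(a,(400,375),interpolation=cv2.INTER_CUBIC),cv2.resize(q['image'],(400,375))])[:,:,::-1])
for k in ("mill_mid","pusher_top","jar_mid","honey","tuna","garlic_bulb"):
  for n in(p,q):print(k,[(np.round(r['location']),round(r['conf'],2)) for r in place_of(n,k)])
E
```

```text
time: 20.45
tool_pos: [444.3, 222.4, 127.2]
tcp_rot: [-180.0, 0.0, 77.5]
ft_force: [-1.0, 0.6, -0.4]
finger_gap: 85.3
grip_force: 0.0
time: 21.2
tool_pos: [443.7, 222.2, 255.8]
tcp_rot: [-179.9, 0.1, 77.5]
ft_force: [0.6, -0.4, -0.1]
finger_gap: 85.3
grip_force: 0.0
mill_mid [(array([535.,  87.,  71.]), 0.93), (array([442., 224.,  83.]), 0.65)]
mill_mid [(array([449., 220.,  80.]), 0.75), (array([534.,  91.,  68.]), 0.63), (array([470., 218.,  91.]), 0.21)]
pusher_top [(array([468., 215.,  92.]), 0.62)]
pusher_top [(array([467., 216.,  92.]), 0.57)]
jar_mid [(array([ 436., -279.,   76.]), 0.58)]
jar_mid []
honey [(array([569., -20.,  -0.]), 0.69)]
honey []
tuna [(array([434., 379.,  -4.]), 0.67)]
tuna [(array([435., 380.,   3.]), 0.68)]
garlic_bulb [(array([572., 378.,  -4.]), 0.8)]
garlic_bulb [(array([573., 380.,   3.]), 0.59)]
```

View pics/e.png

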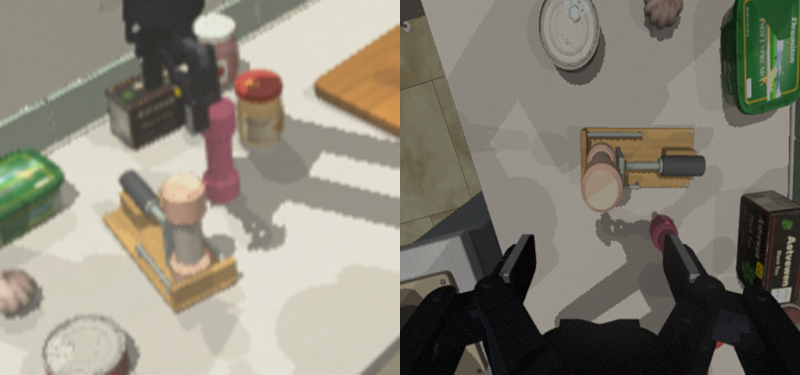

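The mill stands upright at about (186,230), clamped between plate and lip. The plate face is about 47 mm behind the lip and mill_mid is at z ≈ 81. The jar is on the board and the other three things haven't moved.

```bash
python3 -c "from bench import *;print(hand_in())"
```

```text
the job is handed in; nothing more can be done
None
```

The job is handed in at about 21 s: the spice jar stands upright on the chopping board, the pepper mill stands clamped in the holder between plate and lip, and the honey jar, tin and garlic are where they were.

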